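# Press the green souvenir spoon into its presentation case

## Robot

A 7-joint arm with a two-finger parallel gripper is mounted at the origin on the work surface. World frame = base frame: x ahead of the robot, y to its left, z up, the work surface at z = 0. Lengths are in m, angles in rad, forces in N, time in s.
With the tool pointing down it reaches from about 0.35 to 0.9 m from the base axis. Payload 8.1 kg.
Tool frame: the origin (TCP) lies midway between the tips of the shut fingers; the grasp point (between the pads) lies arm.tcp_to_grasp behind it (arm.tcp_to_grasp is the distance from the TCP to the grasp point, in m); z points along the fingers, y is the line along which they close (so a half turn about z gives the same grasp; the last joint's range is limited). The gripper opens to 92 mm and grips with 3 to 60 N. Pads are 19 mm wide; open, the fingers measure 130 mm over their backs; the gripper's body (75 mm by 190 mm) begins 47 mm behind the grasp point.
Start: joints at [-1.44, 0.434, 0.025, 1.573, -0.012, 1.134, -0.075], TCP at [0.145, 0.608, 0.227] pointing down, gripper open.
Joint ranges: [-2.62, 2.62], [-0.44, 2.09], [-1.27, 1.32], [0.08, 2.57], [-1.32, 4.46], [0.12, 2], [-2.74, 2.74]. Speed limits (rad/s): [2.22, 2.22, 3.01, 3.01, 3.14, 3.14, 3.14].

## Interface

Orientations are given as a rotation vector (axis times angle).
In Python, from cell import observe, get_image, arm gives the robot as it stands. The module is installed in compiled form; this text tells all that it offers.
- The arm moves only by the tool drive_tool, never from a script. Its argument "steps" is a list of rows, each a list of 5 numbers: the closure, from 0 (fully open) to 1 (shut), then the shift along the world's x, y, z in mm, then the turn about the world's z in rad. In form: [[hand, x, y, z, roll], ...]. A call has 1 to 20 rows; each row shifts and turns the commanded pose from where the row before left it; what a row does not reach is not made up. A row lasts 1/12 s, in which the tool goes at most 41.7 mm and 7.16 degrees, less where a joint would pass 70% of its speed; a pose out of reach is approached as far as the arm can. A call with a gripper value outside its range is refused whole. The fingers move at their own pace and stop on an object; "grip_force" is the grip in N (left out, the last holds). Time passes only in rows, so rows that do not move let the fingers close. It gives the time, the measured TCP pose, the force, the opening and the grip force at its end, in the units of the state.
- observe(): the state, without advancing time (a new reading comes with each control period).
- get_image(name): name is "side" or "top" or "wrist"; returns a dict with "image" (384x512x3 uint8, red, green, blue), "vfov" (degrees; the focal length in pixels is half the picture's height over the tangent of half this angle, whatever the lens; pixels are square), "cx", "cy" (the principal point, pixels), "xyz" and "attitude" of the camera in the world. Camera axes: x right, y down, z forward; pixel columns grow to the right and rows downward; lengths in m; the calibration is good to about 2 mm. A picture is of the moment at which its call begins. There is no depth.
- arm.sign_off(): hands the job in; it is judged then, once.
The state is a dict: "clock": time; "joints": joint angles; "dq": joint speeds; "joint_efforts": joint torques, N m; "position": TCP position; "ee_rot": TCP orientation; "force": force on the tool from outside, world axes, zero at the start; "ft_torque": the same for the moment, N m; "width": opening from 0.0 (shut) to 1.0 (fully open); "gripper_force": force on a finger pad.
Only numpy, scipy, OpenCV 4.12 (cv2) and the standard library are available. Lean on these libraries where they do the work, as an engineer would, in place of code of your own. Each camera call takes 0.05 s, during which the arm holds its last target. There are 200 camera calls.

## Task

A customer at the souvenir fair has bought the pale green porcelain spoon. Put it the right way up into the spoon-shaped cutout of the presentation case's foam, bowl in the wide end, and press it all the way down to the bottom of the cutout. Let go of it, and leave the white spoon where it lies.

Things in the scene. Friction and masses are not known exactly. Their poses are not given: they have to be found in the camera images.
- green_spoon: Pale green porcelain spoon with yellow dots, about 90 g, 136 mm long, 20 mm high, flat underneath. Origin: mid-length, on the underside; x points to the bowl, z up. Bowl: open round cup 48 mm across, centre at x = +44 mm. Handle: bar 16 mm wide, 20 mm high, flat on top, x = -68 to +22 mm; grip it across at the origin (mass centre within 15 mm).
- case: Fixed maroon tray with dark grey foam, top 40 mm above the table, x -113 to 113, y -143 to 58 mm. Origin: table height, under the middle of the beige-bottomed spoon cutout; x points to its wide end. Seated spoon: same x, y, yaw. Cutout: end 66 mm wide, centre x = +44, slot 34 mm wide back to x = -77: 9 mm play. Other cutouts (empty pocket, brass badge, blue pen) are not for it.
- bed (a joint): Depth (m) the beige crushable pad at the cutout's bottom has sunk: 0 = 6 mm below the foam top (spoon on it stands 14 mm proud), 0.012 = stop (spoon 2 mm proud: home). It sinks level under 4 N (5 N at 20 mm/s) and stays. Fingers do not fit beside the handle in the slot: let go with the tips above the foam, then push the handle's top down with shut fingers.
- white_spoon: White porcelain spoon with blue dots, same form, size and axes as the green one; it stays where it lies on the table. A third, slim brass spoon with a blue crest lies near it.
There are look-alikes about, which are no part of the job. Of the things like the green_spoon, leave any that is pink or purple; of the rest the larger one is meant.

How it is judged:
At the end, for the whole second after the job is handed in: The green spoon lies flat (within 6 degrees), right way up and at rest in the spoon cutout, within 16 mm of its middle and 15 degrees of its direction, its underside at most 25.5 mm above the case's underside (22 mm is fully home, 34 mm is laid in but not pressed) (horizontal distance between green_spoon and case below 0.016 m and angle between the x axis of green_spoon and the x axis of case, either way round below 0.26 rad and angle between green_spoon's own z axis and vertical below 0.1 rad and z of green_spoon in the frame of case between 0.018 and 0.0255 m and linear speed of green_spoon below 0.02 m/s); the robot touches nothing.
It fails at once if the white spoon is shifted by more than 40 mm (distance of white_spoon from where it was at the start of the episode above 0.04 m).
It also fails if it takes over 40 s, if anything falls off the work surface, if the arm or the gripper's body presses on something with over 40 N, if the wrist force passes 120 N, or if a joint passes its speed limit or range.

## Working session

There is one attempt and no reset: what is moved stays moved. The work goes in short steps, Python scripts to look and compute and a tool call to move; the robot and the scene stay as the last step left them, time stands still between calls to the robot, and variables do not carry over. Pictures are saved under pics/ and viewed, at most 10 in all, crops included, and the job is handed in when it is done.

Besides the shell and the picture viewer there is one more tool, called after "Request:" as a command line: name --pt "numbers of a row" for each row, then --argument value for the rest. drive_tool: Moves the arm, as the interface text tells. Its arguments: {"type":"object","properties":{"steps":{"type":"array"},"grip_force":{"type":"number"}},"required":["steps"]}

```bash
mkdir -p pics
cat > h.py <<'E'
import numpy as np, cv2
from cell import observe, get_image, arm
from scipy.spatial.transform import Rotation as R
def rot(a):
    a=np.array(a,float)
    return a if a.shape==(3,3) else (R.from_rotvec(a).as_matrix() if a.size==3 else R.from_quat(a).as_matrix())
def ray(im,uv,z):
    f=im["image"].shape[0]/2/np.tan(np.radians(im["vfov"])/2)
    uv=np.atleast_2d(uv).astype(float)
    d=np.c_[(uv[:,0]-im["cx"])/f,(uv[:,1]-im["cy"])/f,np.ones(len(uv))]@rot(im["attitude"]).T
    o=np.array(im["xyz"]); return o+d*((z-o[2])/d[:,2])[:,None]
def save(im,n): cv2.imwrite(f"pics/{n}.png",im["image"][:,:,::-1])
E
python3 - <<'E'
from h import *
import pickle
ims={}
for n in("top","side"):
    i=get_image(n); ims[n]=i; save(i,n+"0"); print(n,{k:v for k,v in i.items() if k!="image"})
pickle.dump(ims,open("i0.pkl","wb"))
o=observe(); print(o); print(arm.tcp_to_grasp)
E
```

```text
top {'vfov': 48.4746169227507, 'cx': 256.77167011857995, 'cy': 193.35280927342632, 'xyz': array([0.28338079, 0.09635744, 0.86012328]), 'attitude': array([-2.13533646,  2.10947344, -0.16178273])}
side {'vfov': 50.13543856103461, 'cx': 253.89961432600822, 'cy': 191.88380056484561, 'xyz': array([ 0.24517829, -0.47385899,  0.6022985 ]), 'attitude': array([-2.27267025,  0.30556107, -0.12106748])}
{'clock': 0.1, 'joints': array([-1.43957559,  0.4351572 ,  0.02497103,  1.57399784, -0.01158775,
        1.13403855, -0.07505867]), 'dq': array([ 1.06295106e-03, -1.76582338e-03,  4.26757520e-04, -3.18187336e-03,
       -4.45491870e-04,  3.02390000e-05, -2.16300022e-03]), 'joint_efforts': array([ 2.68611424e-03, -6.69125962e+01,  9.87491682e-01, -3.15144432e+01,
       -6.05906546e-02,  3.74944217e-02,  6.58674003e-05]), 'position': array([0.14475606, 0.60752235, 0.22602422]), 'ee_rot': array([-3.66477221e-01, -3.12011497e+00,  2.28690049e-03]), 'force': array([0.24827788, 0.28748625, 0.3445509 ]), 'ft_torque': array([-0.03366736, -0.00672437, -0.03245143]), 'gripper_force': 0.0, 'width': 0.9983448970822613}
0.0188
```

View pics/top0.png

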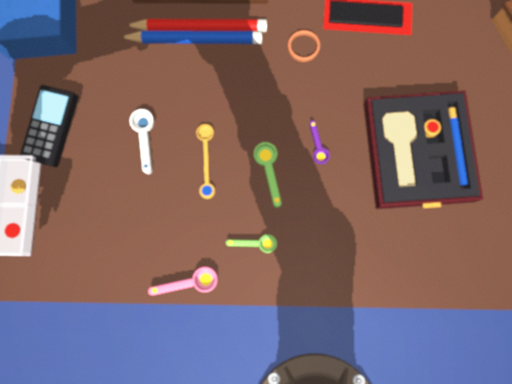

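View pics/side0.png

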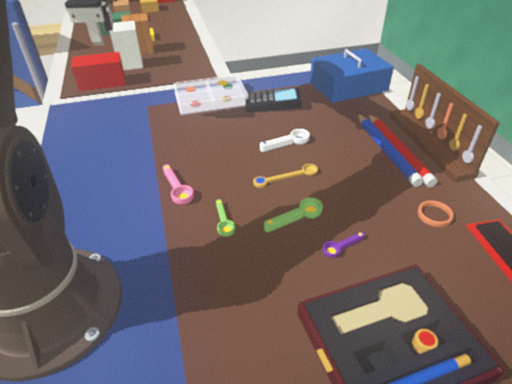

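Top view: the larger green spoon has its bowl at about (265,154) and its handle end at (277,205). The beige cutout has its wide end at (400,125) and its slot end at (406,183). The smaller green spoon at (268,243) is a decoy.

```bash
cat > m.py <<'E'
from h import *
def spoonlike(P):
    "points (N,2) of a filled spoon area, 2 mm scatter: returns origin and yaw from the extents along the axis"
    c=P.mean(0); w,v=np.linalg.eigh(np.cov((P-c).T)); a=v[:,1]
    s=(P-c)@a
    if abs(s.max())>abs(s.min()): a=-a; s=-s   # bowl is nearer the centroid
    n=np.array([-a[1],a[0]]); t=(P-c)@n
    L=s.min(); h=(s>L+.008)&(s<L+.08)
    b=np.polyfit(s[h],t[h],1); 
    a2=a+b[0]*n; a2/=np.linalg.norm(a2); n2=np.array([-a2[1],a2[0]])
    s=(P-c)@a2; t=(P-c)@n2
    tm=(np.percentile(t[h],1)+np.percentile(t[h],99))/2
    wid=np.ptp(t[s>s.max()-.04]); 
    o=c+a2*(s.max()+s.min())/2+n2*tm
    return o,np.arctan2(a2[1],a2[0]),np.ptp(s),np.ptp(t[h]),wid
def biggest(m,seed):
    m=cv2.morphologyEx(m.astype(np.uint8),cv2.MORPH_CLOSE,np.ones((5,5)))
    n,l,st,c=cv2.connectedComponentsWithStats(m)
    k=1+np.argmin(np.hypot(*(c[1:]-seed).T)+1e3*(st[1:,4]<150)); 
    f=np.zeros_like(m); cs,_=cv2.findContours((l==k).astype(np.uint8),0,1); cv2.drawContours(f,cs,-1,1,-1)
    y,x=np.nonzero(f); return np.c_[x,y]
E
python3 - <<'E'
from m import *
import pickle
ims=pickle.load(open("i0.pkl","rb"))
seeds={"top":((269,172),(402,145)),"side":((297,213),(383,307))}
for n in seeds:
    i=ims[n]; hsv=cv2.cvtColor(i["image"],cv2.COLOR_RGB2HSV); H,S,V=cv2.split(hsv)
    for nm,m,z,sd in (("spoon",(H>33)&(H<75)&(S>60)&(V>50),.018,seeds[n][0]),("cut",(H>15)&(H<35)&(S>25)&(S<140)&(V>150),.034,seeds[n][1])):
        uv=biggest(m,sd); P=ray(i,uv,z)[:,:2]; print(n,nm,len(uv),uv.min(0),uv.max(0),[np.round(q,4) for q in spoonlike(P)])
E
```

```text
top spoon 851 [253 142] [281 207] [array([0.4697, 0.0881]), np.float64(0.2396), np.float64(0.1385), np.float64(0.0184), np.float64(0.049)]
top cut 1687 [382 111] [416 186] [array([ 0.5214, -0.1738]), np.float64(0.0805), np.float64(0.1529), np.float64(0.0334), np.float64(0.0655)]
side spoon 885 [264 197] [322 232] [array([0.4684, 0.0821]), np.float64(0.2556), np.float64(0.1442), np.float64(0.0315), np.float64(0.0581)]
side cut 2236 [333 283] [427 332] [array([ 0.5222, -0.1714]), np.float64(0.084), np.float64(0.15), np.float64(0.0311), np.float64(0.0631)]
```

Request:
drive_tool --pt "0 16 -26 0 0.024" --pt "0 16 -26 0 0.024" --pt "0 16 -26 0 0.024" --pt "0 16 -26 0 0.024" --pt "0 16 -26 0 0.024" --pt "0 16 -26 0 0.024" --pt "0 16 -26 0 0.024" --pt "0 16 -26 0 0.024" --pt "0 16 -26 0 0.024" --pt "0 16 -26 0 0.024" --pt "0 16 -26 0 0.024" --pt "0 16 -26 0 0.024" --pt "0 16 -26 0 0.024" --pt "0 16 -26 0 0.024" --pt "0 16 -26 0 0.024" --pt "0 16 -26 0 0.024" --pt "0 16 -26 0 0.024" --pt "0 16 -26 0 0.024" --pt "0 16 -26 0 0.024" --pt "0 16 -26 0 0.024" --grip_force 15

```text
clock: 1.77
position: [0.4651, 0.0866, 0.2266]
ee_rot: [0.388, -3.117, -0.0]
force: [0.2, 1.1, -0.1]
width: 1.002
gripper_force: 0.0
```

Request:
drive_tool --pt "0 5 0 -20 0" --pt "0 0 0 -20 0" --pt "0 0 0 0 0" --pt "0 0 0 0 0"

```text
clock: 2.1
position: [0.4688, 0.0878, 0.1861]
ee_rot: [0.385, -3.115, 0.001]
force: [-0.5, -0.1, 0.6]
width: 1.002
gripper_force: 0.0
```

```bash
cat > w.py <<'E'
from m import *
import sys
i=get_image("wrist"); save(i,sys.argv[1]); o=observe(); M=rot(o["ee_rot"])
print(o["position"],"close yaw",np.arctan2(M[1,1],M[0,1]),"tilt z",M[:,2],o["width"],o["force"],o["clock"])
H,S,V=cv2.split(cv2.cvtColor(i["image"],cv2.COLOR_RGB2HSV))
m=(H>33)&(H<75)&(S>60)&(V>50)
uv=biggest(m,(256,192)); P=ray(i,uv,float(sys.argv[2]))[:,:2]; print(len(uv),uv.min(0),uv.max(0),[np.round(q,4) for q in spoonlike(P)])
E
python3 w.py w1 0.018
```

```text
[0.46951657 0.08814731 0.1870261 ] close yaw 1.8172400978652619 tilt z [-8.84457369e-04 -2.27904933e-04 -9.99999583e-01] 1.0021133417324173 [0.3654535  0.0896734  0.43372592] 2.15
2474 [235 114] [276 232] [array([0.4706, 0.0905]), np.float64(0.2387), np.float64(0.1361), np.float64(0.0157), np.float64(0.048)]
```

View pics/w1.png

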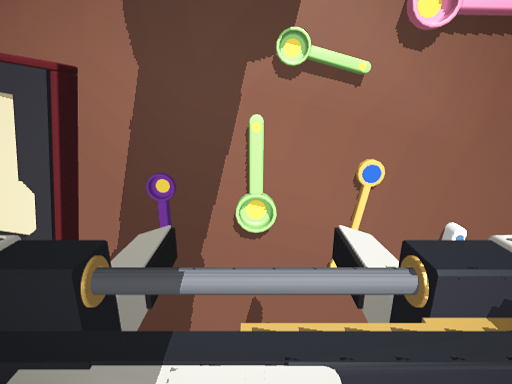

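The wrist view shows the spoon centred between the fingers, with its handle from (257,120) to its bowl at (256,212). The neighbouring spoons clear the fingers. I'll go down and grip.

Request:
drive_tool --pt "0.3 1 2 -30 -0.007" --pt "0.3 0 0 -35 0" --pt "0.3 0 0 -35 0" --pt "0.3 0 0 -30 0" --pt "0.3 0 0 -25 0" --pt "0.3 0 0 -15 0" --pt "0.3 0 0 -7 0" --pt "0.3 0 0 0 0" --pt "0.3 0 0 0 0"

```text
clock: 2.9
position: [0.4716, 0.0905, 0.0107]
ee_rot: [-0.375, 3.118, 0.001]
force: [0.0, 0.4, 0.5]
width: 0.695
gripper_force: 0.0
```

Request:
drive_tool --pt "1 0 0 0 0" --pt "1 0 0 0 0" --pt "1 0 0 0 0" --pt "1 0 0 0 0" --pt "1 0 0 0 0" --pt "1 0 0 0 0" --pt "1 0 0 0 0" --pt "1 0 0 0 0" --pt "1 0 0 0 0" --pt "1 0 0 0 0" --grip_force 20

```text
clock: 3.73
position: [0.4708, 0.09, 0.0097]
ee_rot: [0.375, -3.119, -0.0]
force: [-0.1, 0.7, 0.8]
width: 0.172
gripper_force: 20.0
```

Request:
drive_tool --pt "1 0 0 8 0" --pt "1 0 0 15 0" --pt "1 0 0 22 0" --pt "1 0 0 25 0" --pt "1 0 0 20 0" --pt "1 0 0 10 0" --pt "1 0 0 0 0"

```text
clock: 4.32
position: [0.4721, 0.0904, 0.1119]
ee_rot: [-0.374, 3.115, 0.002]
force: [0.5, 0.6, -1.8]
width: 0.172
gripper_force: 20.0
```

Request:
drive_tool --pt "1 2 -8 0 -0.005" --pt "1 4 -18 0 -0.012" --pt "1 5 -25 0 -0.016" --pt "1 5 -26 0 -0.016" --pt "1 5 -26 0 -0.016" --pt "1 5 -26 0 -0.016" --pt "1 5 -26 0 -0.016" --pt "1 5 -26 0 -0.016" --pt "1 5 -26 0 -0.016" --pt "1 5 -25 0 -0.014" --pt "1 3 -18 0 -0.01" --pt "1 2 -12 0 -0.004" --pt "1 0 0 0 0" --pt "1 0 0 0 0" --pt "1 0 0 0 0" --pt "1 0 0 0 0"

```text
clock: 5.65
position: [0.5216, -0.1704, 0.1093]
ee_rot: [0.132, -3.138, -0.002]
force: [0.2, 0.4, -1.0]
width: 0.167
gripper_force: 20.0
```

```bash
cat >> w.py <<'E'
m=(H>15)&(H<35)&(S>20)&(S<140)&(V>140)
uv=biggest(m,(256,192)); P=ray(i,uv,.034)[:,:2]; print("beige",len(uv),uv.min(0),uv.max(0),[np.round(q,4) for q in spoonlike(P)])
E
python3 w.py w2 0.13
python3 -c "
from h import *
save(get_image('side'),'s2')"
```

```text
[ 0.52175358 -0.17046296  0.10954517] close yaw 1.6549843246308669 tilt z [-4.11404598e-04  8.18335568e-04 -9.99999581e-01] 0.17464120087168147 [-0.6437063  -0.02745102 -0.32666039] 5.7
4302 [239 121] [270 267] [array([ 0.4888, -0.1725]), np.float64(-3.0569), np.float64(0.074), np.float64(0.0147), np.float64(0.0145)]
beige 2221 [215 104] [290 232] [array([ 0.4977, -0.1751]), np.float64(-2.9797), np.float64(0.1061), np.float64(0.0579), np.float64(0.0346)]
```

View pics/w2.png

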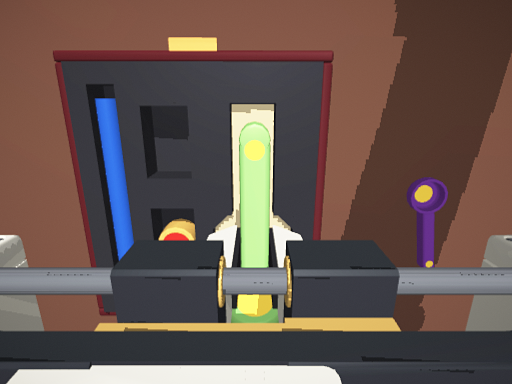

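View pics/s2.png

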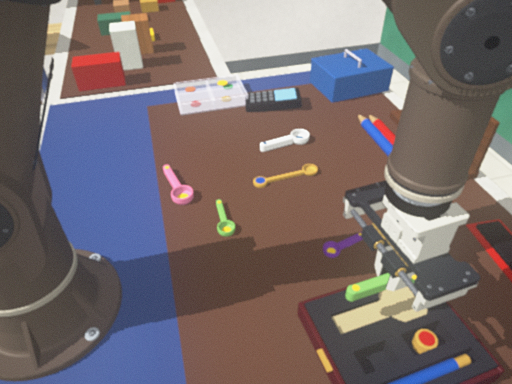

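The wrist view shows the held handle over the slot: handle end at (255,122), slot end edge from (232,104) to (274,104). The side view shows the spoon held about level over the case. I'll work out the offsets and the pitch.

```bash
cat > c.py <<'E'
from m import *
def chk(zt):
    i=get_image("wrist"); o=observe(); M=rot(o["ee_rot"]); p=o["position"]; yaw=np.arctan2(M[1,1],M[0,1])-np.pi/2
    a=np.array([np.cos(yaw),np.sin(yaw)]); n=np.array([-a[1],a[0]])
    H,S,V=cv2.split(cv2.cvtColor(i["image"],cv2.COLOR_RGB2HSV))
    g=(H>20)&(H<75)&(S>60)&(V>50); b=((H>12)&(H<38)&(S>15)&(V>120))|g
    def mid(mask,r,z):
        c=np.nonzero(mask[r,215:300])[0]+215; q=ray(i,[[c.min(),r],[c.max()+1,r]],z)[:,:2]-p[:2]; return q
    gr=(H>40)&(H<75)&(S>60)&(V>50)
    rows=np.nonzero(gr[:,245:265].any(1)&(np.arange(384)<240))[0]; print("tip row",rows.min())
    for z in (zt-.01,zt,zt+.01):
        q=ray(i,[[255,rows.min()]],z)[0,:2]-p[:2]; print("z",z,"tip along",q@a)
    for r in (150,170,190,205):
        for nm,mk,z in (("handle",g if r>160 else gr,zt),("slot",b,.034)):
            q=mid(mk,r,z); print(r,nm,"along",np.round(q.mean(0)@a,4),"lat edges",np.round(q@n,4),"mid",np.round(q.mean(0)@n,4))
    br=np.nonzero(b[:,235:270].sum(1)>25)[0].min(); print("slot end row",br,"along",(ray(i,[[253,br]],.034)[0,:2]-p[:2])@a, "yaw",yaw)
E
python3 -c "
from c import *
chk(observe()['position'][2]+.011)"
```

```text
tip row 122
z 0.11064211218715667 tip along -0.06820835154636302
z 0.12064211218715666 tip along -0.06886812516134719
z 0.13064211218715666 tip along -0.06952789877633132
150 handle along -0.0554 lat edges [-0.0067  0.0086] mid 0.001
150 slot along -0.0417 lat edges [-0.0157  0.0164] mid 0.0003
170 handle along -0.0453 lat edges [-0.0098  0.0093] mid -0.0003
170 slot along -0.0257 lat edges [-0.0161  0.0167] mid 0.0003
190 handle along -0.0348 lat edges [-0.0101  0.0089] mid -0.0006
190 slot along -0.009 lat edges [-0.0164  0.0162] mid -0.0001
205 handle along -0.0267 lat edges [-0.0097  0.0106] mid 0.0004
205 slot along 0.004 lat edges [-0.0159  0.0164] mid 0.0003
slot end row 104 along -0.07632894599471468 yaw 0.08371945738204989
```

Alignment is within 1 mm, so I'll lower it.

Request:
drive_tool --pt "1 0 0 -10 0" --pt "1 0 0 -15 0" --pt "1 0 0 -15 0" --pt "1 0 0 -12 0" --pt "1 0 0 -6 0" --pt "1 0 0 -4 0" --pt "1 0 0 -2 0" --pt "1 0 0 0 0" --pt "1 0 0 0 0"

```text
clock: 6.55
position: [0.5222, -0.1721, 0.0461]
ee_rot: [-0.129, 3.138, -0.0]
force: [-0.3, -0.9, 0.0]
width: 0.172
gripper_force: 20.0
```

```bash
python3 -c "
from c import *
print(observe()['position'],observe()['force'])
chk(observe()['position'][2]+.011)"
```

```text
[ 0.52215241 -0.17210261  0.04613739] [-0.32267139 -0.91787992  0.01688912]
tip row 122
z 0.04713738815254565 tip along -0.06826696570718085
z 0.057137388152545654 tip along -0.06893512330201798
z 0.06713738815254565 tip along -0.06960328089685508
150 handle along -0.0555 lat edges [-0.0069  0.0084] mid 0.0008
150 slot along -0.0518 lat edges [-0.0149  0.0176] mid 0.0013
170 handle along -0.0454 lat edges [-0.0075  0.0151] mid 0.0038
170 slot along -0.0401 lat edges [-0.0152  0.0174] mid 0.0011
190 handle along -0.0349 lat edges [-0.0128  0.0087] mid -0.0021
190 slot along -0.028 lat edges [-0.015   0.0171] mid 0.0011
205 handle along -0.0268 lat edges [-0.0073  0.0088] mid 0.0007
205 slot along -0.0186 lat edges [-0.0152  0.0173] mid 0.0011
slot end row 104 along -0.07697244362583316 yaw 0.0820914181865553
```

Request:
drive_tool --pt "1 0 0 -2 0" --pt "1 0 0 0 0" --pt "1 0 0 0 0" --pt "0.6 0 0 0 0" --pt "0.6 0 0 0 0" --pt "0.6 0 0 0 0" --pt "0.6 0 0 0 0" --pt "0.6 0 0 0 0" --pt "0.6 0 0 0 0"

```text
clock: 7.35
position: [0.5218, -0.172, 0.0438]
ee_rot: [-0.129, 3.139, 0.0]
force: [-0.1, -0.2, 0.8]
width: 0.4
gripper_force: 0.0
```

Request:
drive_tool --pt "0.6 0 0 8 0" --pt "0.6 0 0 15 0" --pt "0.6 0 0 12 0" --pt "1 0 0 0 0" --pt "1 0 0 0 0" --pt "1 0 0 0 0" --pt "1 0 0 0 0" --pt "1 0 0 0 0" --pt "1 0 0 0 0"

```text
clock: 8.1
position: [0.5215, -0.1719, 0.0782]
ee_rot: [0.129, -3.138, -0.0]
force: [0.5, 0.3, 0.2]
width: 0.026
gripper_force: 0.0
```

```bash
python3 w.py w3 0.054
```

```text
[ 0.52152331 -0.1719403   0.07831129] close yaw 1.6528442795429799 tilt z [-8.13685028e-04  1.67944589e-04 -9.99999655e-01] 0.010918359737105508 [ 0.77316071 -0.42244627  0.48109486] 8.15
2775 [241 118] [267 257] [array([ 0.4988, -0.1732]), np.float64(-3.0585), np.float64(0.0923), np.float64(0.0158), np.float64(0.0157)]
beige 3779 [229 105] [278 231] [array([ 0.49  , -0.1738]), np.float64(-3.056), np.float64(0.0891), np.float64(0.0323), np.float64(0.0322)]
```

View pics/w3.png

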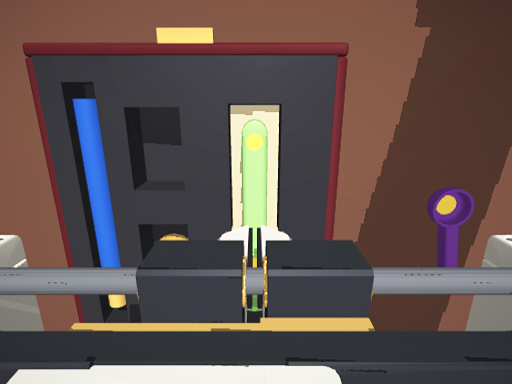

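The spoon lies in the slot and the fingers are shut above its handle. Now I'll press.

Request:
drive_tool --pt "1 0 -1 -10 0" --pt "1 0 0 -8 0" --pt "1 0 0 -3 0" --pt "1 0 0 -1.5 0" --pt "1 0 0 -1.5 0" --pt "1 0 0 -1.5 0" --pt "1 0 0 -1.5 0" --pt "1 0 0 -1.5 0" --pt "1 0 0 0 0"

```text
clock: 8.9
position: [0.5217, -0.173, 0.0501]
ee_rot: [-0.129, 3.139, -0.0]
force: [-0.8, 0.5, 0.1]
width: 0.006
gripper_force: 0.0
```

Request:
drive_tool --pt "1 0 0 -1.5 0" --pt "1 0 0 -1.5 0" --pt "1 0 0 -1.5 0" --pt "1 0 0 -1.5 0" --pt "1 0 0 -1 0" --pt "1 0 0 0 0" --pt "1 0 0 0 0"

```text
clock: 9.48
position: [0.5219, -0.173, 0.0431]
ee_rot: [-0.129, 3.139, -0.0]
force: [0.1, 0.5, 0.4]
width: 0.006
gripper_force: 0.0
```

Request:
drive_tool --pt "1 0 0 -1 0" --pt "1 0 0 -0.8 0"

```text
clock: 9.65
position: [0.5221, -0.173, 0.0421]
ee_rot: [-0.129, 3.138, 0.0]
force: [-4.9, 2.5, 22.7]
width: 0.003
gripper_force: 11.4
```

Request:
drive_tool --pt "1 0 0 -0.8 0" --pt "1 0 0 0 0"

```text
clock: 9.82
position: [0.5221, -0.173, 0.0421]
ee_rot: [-0.129, 3.138, 0.001]
force: [-6.1, 1.4, 21.4]
width: 0.006
gripper_force: 10.9
```

```bash
python3 w.py w4 0.044
```

```text
[ 0.52208801 -0.17301692  0.04211014] close yaw 1.6527337571359422 tilt z [ 1.06351334e-03  5.41560942e-04 -9.99999288e-01] 0.003629605171297655 [-5.65097478  1.40500844 22.47941324] 9.8667
3039 [242 120] [270 266] [array([ 0.4948, -0.1737]), np.float64(-3.0591), np.float64(0.084), np.float64(0.0156), np.float64(0.0153)]
beige 3562 [229 105] [284 232] [array([ 0.4825, -0.1746]), np.float64(-3.0628), np.float64(0.0738), np.float64(0.0302), np.float64(0.0301)]
```

View pics/w4.png

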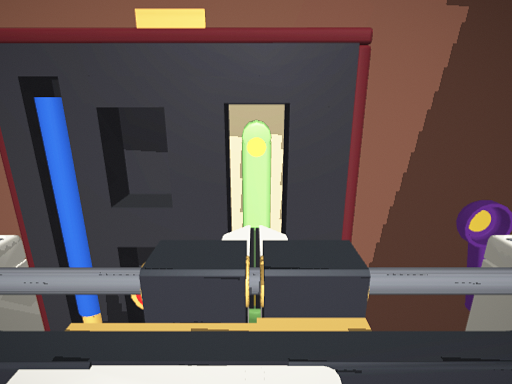

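It met a hard stop of 22 N at TCP z = 42.1 mm, which is the fully home height, and the pad has visibly sunk around the handle. I'll retreat and check.

Request:
drive_tool --pt "1 0 0 5 0" --pt "1 0 0 15 0" --pt "1 0 0 35 0" --pt "1 -20 0 35 0" --pt "1 -35 0 20 0" --pt "1 -35 0 0 0" --pt "1 -35 0 0 0" --pt "1 0 0 0 0" --pt "1 0 0 0 0" --pt "1 0 0 0 0"

```text
clock: 10.7
position: [0.3976, -0.173, 0.1509]
ee_rot: [-0.129, 3.138, -0.0]
force: [-0.4, -0.1, -0.1]
width: 0.001
gripper_force: 0.0
```

```bash
python3 w.py w5 0.042; python3 -c "
from h import *
save(get_image('side'),'s5')"
```

```text
[ 0.39805761 -0.17301974  0.1508583 ] close yaw 1.653454164276369 tilt z [ 1.21610952e-03 -3.31263195e-04 -9.99999206e-01] 0.0032752632598164 [ 0.02571828 -0.42503703 -0.28054439] 10.75
114 [249 308] [260 321] [array([ 0.5372, -0.1612]), np.float64(0.2699), np.float64(0.0176), np.float64(0.0128), np.float64(0.0128)]
beige 319 [183 189] [218 197] [array([ 0.4084, -0.2234]), np.float64(1.6583), np.float64(0.0339), np.float64(0.0082), np.float64(0.0083)]
```

View pics/w5.png

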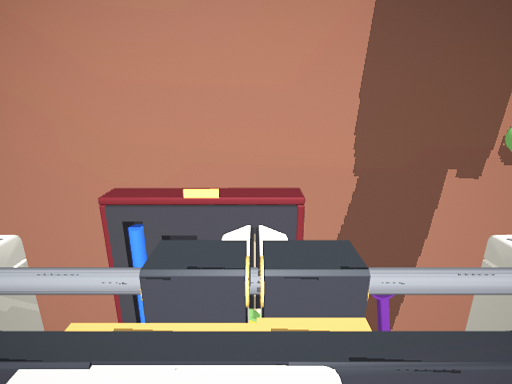

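View pics/s5.png

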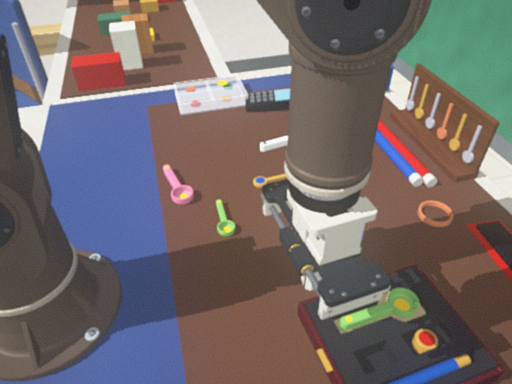

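The wrist view shows only the case edge. The side view shows the green spoon seated flat in the cutout, bowl at (403,303) and handle end at (347,322), with the arm clear and the white spoon not moved. Handing in.

```bash
python3 -c "
from cell import arm
print(arm.sign_off())"
```

```text
the job is handed in; nothing more can be done
None
```

The green spoon lies the right way up in the spoon cutout, pressed to the hard stop (about 2 mm proud) and let go; the white spoon was not touched, and the job is handed in, though sign-off returned no verdict.

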